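# Turn the wide leaf of a swatch stand

## Robot

A 6-joint arm with a two-finger parallel gripper is mounted at the origin on the work surface; the furniture and walls round the work are solid. World frame = base frame: x ahead of the robot, y to its left, z up, the work surface at z = 0. Lengths are in m, angles in rad, forces in N, time in s.
With the tool pointing down it reaches from about 0.425 to 0.95 m from the base axis. Payload 3.5 kg.
Tool frame: the origin (TCP) lies on the centre line of the jaws, within the pads' length; the fingertips stand 14 mm ahead of it and the grasp point (between the pads) lies 5 mm behind it (ctrl.tip_reach is the distance from the TCP to the fingertips, in m); z points along the fingers, y is the line along which they close (so a half turn about z gives the same grasp; the last joint's range is limited). The gripper opens to 85 mm and grips with 20 to 120 N. Pads are 22 mm wide; open, the fingers measure 114 mm over their backs; the gripper's body (76 mm by 85 mm) begins 54 mm behind the grasp point. The pads swing forward as they close: fully open they stand 13 mm farther back than shut.
Start: joints at [-0.15, 0.286, 1.577, -0, 1.279, -0.15], TCP at [0.675, 0, 0.245] pointing down, gripper open.
Joint ranges: [-2.77, 2.77], [-0.9, 2.22], [0.21, 2.48], [-1.53, 4.67], [0.24, 2.81], [-2.84, 2.84]. Speed limits (rad/s): [2.79, 2.79, 3.14, 3.14, 3.14, 3.14].

## Interface

Orientations are given as a unit quaternion [x, y, z, w].
In Python, from plant import get_state, imaging, workorder, ctrl gives the robot as it stands. The module is installed in compiled form; this text tells all that it offers.
- The arm moves only by the shell command python3 -m jog 'ROWS' [FORCE]. ROWS is JSON, a list of rows, each a list of 7 numbers: the closure, from 0 (fully open) to 1 (shut), then the shift along the tool's x, y, z in mm, then the turn, a rotation vector about the tool's x, y, z in rad. In form: [[gripper, tx, ty, tz, ax, ay, az], ...]. A call has 1 to 12 rows; each row is the pose to reach, as a shift and turn from the pose commanded when the call began, along the tool's axes at that moment; what a row does not reach only later rows make up. A row lasts 1/10 s, in which the tool goes at most 50 mm and 8.59 degrees, less where a joint would pass 70% of its speed; a pose out of reach is approached as far as the arm can. A call with a gripper value outside its range is refused whole. The fingers move at their own pace and stop on an object; FORCE is the grip in N (left out, the last holds). Time passes only in rows, so rows that repeat a pose let the fingers close. It gives the time, the measured TCP pose, the force, the opening and the grip force at its end, in the units of the state.
- get_state(): the state, without advancing time (a new reading comes with each control period).
- imaging.read_camera(name): name is "scene" or "side" or "wrist"; returns a dict with "image" (384x512x3 uint8, blue, green, red), "fx", "fy", "cx", "cy" (pixels), "R" (3x3) and "t" (3): a world point X has camera coordinates R X + t; the wrist camera has in their place "tool_from_camera" (4x4, takes a point from camera to tool coordinates, whose origin is the TCP and whose axes are the flange's). Camera axes: x right, y down, z forward; pixel columns grow to the right and rows downward; lengths in m; the calibration is good to about 2 mm. A picture is of the moment at which its call begins: read the wrist's pose just before it. There is no depth.
- workorder.sign_off(): hands the job in; it is judged then, once.
The state is a dict: "time": time; "qpos": joint angles; "dq": joint speeds; "joint_efforts": joint torques, N m; "eef_pos": TCP position; "tcp_rot": TCP orientation; "contact_force": force on the tool from outside, world axes, zero at the start; "wrist_torque": the same for the moment, N m; "opening": opening from 0.0 (shut) to 1.0 (fully open); "finger_force": force on a finger pad.
Only numpy, scipy, OpenCV 4.12 (cv2) and the standard library are available. Lean on these libraries where they do the work, as an engineer would, in place of code of your own. Each camera call takes 0.05 s, during which the arm holds its last target. There are 200 camera calls.

## Task

Turn the wide leaf of the swatch stand over the spine with a fingertip, so that it lies flat on the other side, and leave the narrow leaf where it lies. Push gently without slamming it, pinch and lift nothing, and keep the stand and the things around it in place.

Things in the scene. Friction and masses are not known exactly. Their poses are not given: they have to be found in the camera images.
- swatch_stand: Loose wooden swatch stand, about 1.1 kg, on rubber feet, 176 mm along its spine by 170 mm across, decks 47 mm high. Origin: on the table under the middle of the spine; x along the spine, y across it from the side where the leaves lie at the start to the other side, z up. The spine (hinge axis of both leaves) runs along x at y = 0, 52 mm above the origin. Below the decks the stand has solid sides out to y = +-85 mm
- wide_leaf (a joint): Hinge of the wide leaf, a stiff white sheet 90 mm along the spine and 4 mm thick, centred at x = -31 mm of the stand. 0 = flat on the deck on the -y side, pi/2 = upright, pi = flat on the +y deck. It may start a little raised. The hinge is stiff: the leaf stays wherever it is left; about 1.5 N at the tab turns it
- wide_tab (a point): Middle of the outer end of the wide leaf's tab, a tongue 40 mm wide and 4 mm thick at mid-leaf that reaches 120 mm from the spine; it overhangs the stand's side by 35 mm and its underside is 50 mm above the table when the leaf is flat, so a fingertip fits beneath
- narrow_leaf (a joint): Hinge of the narrow leaf (56 mm along the spine, otherwise like the wide one, centred at x = +48 mm of the stand); same values. To be left alone
- narrow_tab (a point): Middle of the outer end of the narrow leaf's tab, 120 mm from the spine
- cup_turq: Loose bystander: small clear mixing cup, 51 mm across, 34 mm high, upright. Origin: centre of its underside
- letter_k: Loose bystander: cast resin letter K lying flat, 41 x 39 x 7 mm. Origin: centre of its underside
- letter_b: Loose bystander: cast resin letter B lying flat, 41 x 34 x 7 mm, beside the stand. Origin: centre of its underside
- tint_jar_1: Loose bystander: brown jar with black lid, 34 mm across, 40 mm high. Origin: centre of its underside
- vial_gold: Loose bystander: vial with white cap, 31 mm across, 62 mm high. Origin: centre of its underside

How it is judged:
At the end, for the whole second after the job is handed in: The wide leaf lies flat on the other side (within about 7 degrees) and at rest, the narrow leaf is still on its first side, the stand is level and within 40 mm of where it stood, and every bystander is within 30 mm of where it stood (value of joint wide_leaf above 3.02 rad and value of joint narrow_leaf below 0.35 rad and velocity of joint wide_leaf between -0.1 and 0.1 rad/s and distance of swatch_stand from where it was at the start of the episode below 0.04 m and angle between swatch_stand's own z axis and vertical below 0.05 rad and linear speed of swatch_stand below 0.02 m/s and distance of each of cup_turq, letter_k, letter_b, tint_jar_1, vial_gold from where it was at the start of the episode below 0.03 m); the robot touches nothing.
It fails at once if the narrow leaf is turned or carried along (its tab moves more than 50 mm) (distance of narrow_tab from where it was at the start of the episode above 0.05 m).
It fails at once if the stand is lifted, tipped or pushed more than 40 mm (distance of swatch_stand from where it was at the start of the episode above 0.04 m or height (world z) of swatch_stand above 0.015 m or angle between swatch_stand's own z axis and vertical above 0.12 rad).
It fails at once if the leaf is slammed over (faster than 5 rad/s) (velocity of joint wide_leaf above 5 rad/s).
It fails at once if the leaf is pinched or pressed harder than 25 N (contact force between the fingers and wide_leaf above 25 N).
It fails at once if a bystander is moved more than 30 mm or lifted (distance of any of cup_turq, letter_k, letter_b, tint_jar_1, vial_gold from where it was at the start of the episode above 0.03 m).
It also fails if it takes over 45 s, if anything falls off the work surface, if the arm or the gripper's body presses on something with over 40 N, if the wrist force passes 120 N, or if a joint passes its speed limit or range.

## Working session

There is one attempt and no reset: what is moved stays moved. The work goes in short steps, Python scripts to look and compute and a shell command to move; the robot and the scene stay as the last step left them, time stands still between calls to the robot, and variables do not carry over. Pictures are saved under pics/ and viewed, at most 10 in all, crops included, and the job is handed in when it is done.

```bash
mkdir -p pics; python3 - <<'E'
from plant import get_state, imaging, ctrl
import cv2,numpy as np
s=get_state();print(s['time'],s['eef_pos'],s['tcp_rot'],s['opening'],ctrl.tip_reach)
for n in['scene','side','wrist']:
    c=imaging.read_camera(n);cv2.imwrite(f'pics/{n}0.png',c['image'])
    print(n,c['fx'],c['cx'],c['cy'])
    if 'R' in c: print(np.round(c['R'],3).tolist(),np.round(c['t'],3), -np.array(c['R']).T@c['t'])
    else: print(np.round(c['tool_from_camera'],3).tolist())
E
```

```text
0.0 [6.74372062e-01 1.10023235e-04 2.43940099e-01] [ 7.07114627e-01  7.07097963e-01 -6.96619997e-04 -9.43652218e-04] 0.9999911909237117 0.014
scene 401.4356594039357 258.2749871955263 192.24796307586752
[[0.717, -0.697, 0.016], [-0.529, -0.559, -0.639], [0.454, 0.45, -0.769]] [-0.42   0.239  0.765] [ 0.07989229 -0.50326639  0.74743199]
side 499.6157637333778 245.24307083725336 191.66310327343928
[[0.971, -0.237, -0.017], [-0.135, -0.49, -0.861], [0.196, 0.839, -0.508]] [-0.525  0.083  1.302] [ 0.26651922 -1.17655259  0.72352708]
wrist 300.22874391091193 252.76003723245293 196.34612698093602
[[-0.0, -0.954, -0.301, 0.078], [1.0, -0.0, -0.0, -0.0], [0.0, -0.301, 0.954, -0.129], [0.0, 0.0, 0.0, 1.0]]
```

View pics/scene0.png

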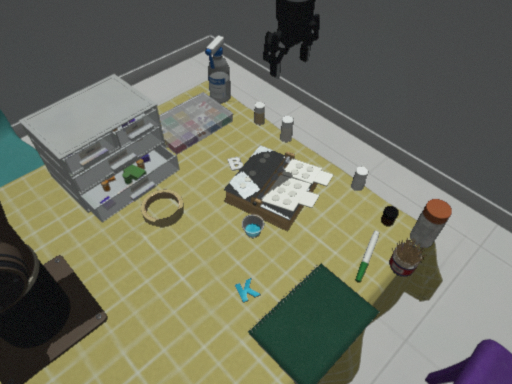

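View pics/side0.png

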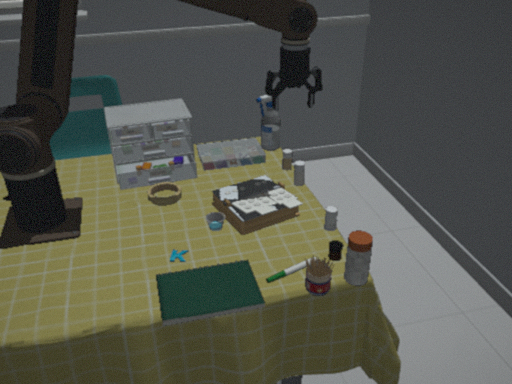

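```bash
python3 - <<'E'
import cv2,numpy as np
a=cv2.imread('pics/scene0.png')[130:250,200:390];b=cv2.imread('pics/side0.png')[140:240,190:350]
cv2.imwrite('pics/c1.png',cv2.resize(a,None,fx=4,fy=4,interpolation=2))
E
```

```text
(no output)
```

View pics/c1.png

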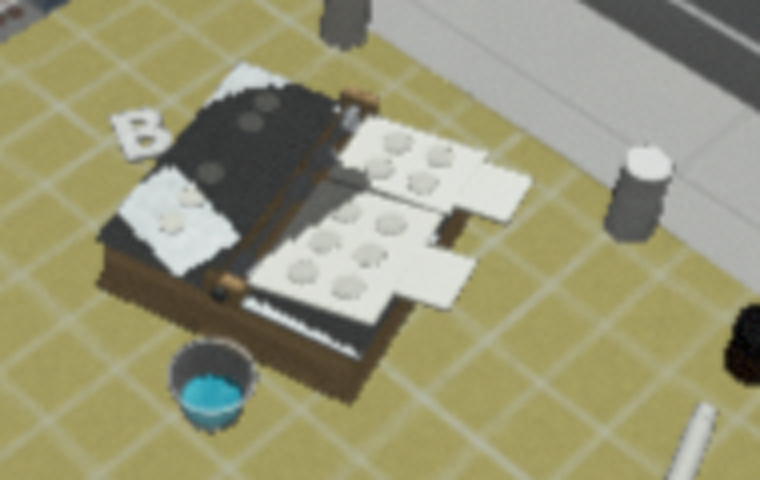

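View pics/wrist0.png

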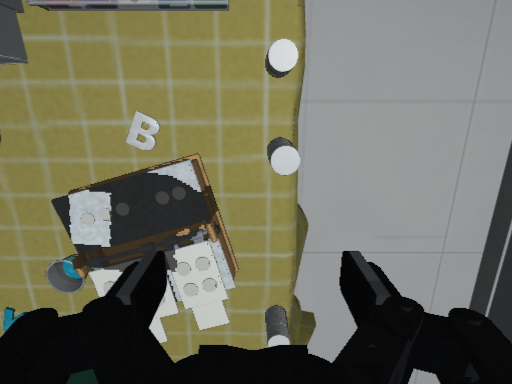

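```bash
cat > h.py <<'E'
import numpy as np, cv2
from scipy.optimize import least_squares
from plant import get_state, imaging
def proj(c,X):
    p=np.asarray(X)@np.array(c['R']).T+c['t'];return np.c_[c['fx']*p[:,0]/p[:,2]+c['cx'],c['fy']*p[:,1]/p[:,2]+c['cy']]
def ray(c,uv,z):
    R=np.array(c['R']);o=-R.T@c['t'];d=R.T@np.array([(uv[0]-c['cx'])/c['fx'],(uv[1]-c['cy'])/c['fy'],1]);return o+d*(z-o[2])/d[2]
E
python3 - <<'E'
from h import *
c=imaging.read_camera('scene')
f=lambda u,v:(200+u/4,130+v/4)
pts=[((-88,-85,0),f(350,403)),((-88,85,0),f(100,285)),((-88,85,47),f(100,240)),((-88,-85,47),f(360,358)),((48,-120,54),f(521,202))]
P=np.array([p[0] for p in pts])/1e3;U=np.array([p[1] for p in pts])
def W(q,P):
    a=q[2];return np.array(P)@np.array([[np.cos(a),np.sin(a),0],[-np.sin(a),np.cos(a),0],[0,0,1]])+[q[0],q[1],0]
r=least_squares(lambda q:(proj(c,W(q,P))-U).ravel(),[.65,-.1,.2]);q=r.x;print(q,np.round(r.fun,1))
def tab(th,y=-.0,L=.12,x=-.031):return [x,-L*np.cos(th),.052+L*np.sin(th)]
for th in(0,.1,.2,.3):print(th,proj(c,W(q,[tab(th),tab(th,L=.12,x=-.051),tab(th,x=-.011)])).round(1).tolist())
print('obs',f(460,285),f(445,308),f(475,262))
print('cup',ray(c,f(210,425),0),'gold?',ray(c,f(635,240),0),'B',ray(c,f(140,135),0))
E
```

```text
[ 0.55189628 -0.08738228  0.29293166] [ 1.3  0.3 -0.5  0.4 -1.5 -1.2  0.5 -0.7  0.   1. ]
0 [[316.3, 205.6], [312.6, 211.9], [320.0, 199.4]]
0.1 [[316.8, 202.1], [313.0, 208.4], [320.5, 195.9]]
0.2 [[316.7, 198.3], [312.9, 204.7], [320.4, 192.1]]
0.3 [[316.2, 194.4], [312.3, 200.7], [319.9, 188.2]]
obs (315.0, 201.25) (311.25, 207.0) (318.75, 195.5)
cup [ 0.42356621 -0.14793654  0.        ] gold? [ 0.70482909 -0.229467    0.        ] B [0.54424695 0.04377789 0.        ]
```

```bash
cat >> h.py <<'E'
from scipy.spatial.transform import Rotation as Ro
Q=np.array([.552,-.087,.293])
S=Ro.from_euler('z',Q[2])
def plan(*tgts):
    """each: stand-frame tip (x,y,z mm), tilt deg -> row shift/turn from the present pose"""
    s=get_state();R0=Ro.from_quat(s['tcp_rot']);p0=np.array(s['eef_pos'])
    d=S.inv().apply(p0+R0.apply([0,0,.014])-[Q[0],Q[1],0])*1e3
    print('t',round(s['time'],2),'tip in stand',d.round(1),'dir',S.inv().apply(R0.apply([0,0,1])).round(3),'F',S.inv().apply(s['contact_force']).round(1))
    for x,y,z,a in tgts:
        R=S*Ro.from_euler('x',a,degrees=True)*Ro.from_matrix([[0,1,0],[1,0,0],[0,0,-1]])
        p=np.array([Q[0],Q[1],0])+S.apply(np.array([x,y,z])/1e3)-R.apply([0,0,.014])
        print((x,y,z,a),(R0.inv().apply(p-p0)*1e3).round(0).tolist(),(R0.inv()*R).as_rotvec().round(3).tolist())
E
python3 -c "
from h import *
plan((-31,-165,150,0),(-31,-165,150,45),(-31,-165,150,55))"
```

```text
t 0.2 tip in stand [142.5  48.  230.5] dir [-0.001  0.001 -1.   ] F [ 0.6 -1.1 -0.1]
(-31, -165, 150, 0) [-254.0, -105.0, 81.0] [-0.001, -0.0, -0.293]
(-31, -165, 150, 45) [-264.0, -102.0, 85.0] [0.114, 0.779, -0.278]
(-31, -165, 150, 55) [-265.0, -101.0, 87.0] [0.139, 0.952, -0.271]
```

```bash
python3 -m jog '[[1,-265,-101,80,0.139,0.952,-0.271],[1,-265,-101,80,0.139,0.952,-0.271],[1,-265,-101,80,0.139,0.952,-0.271],[1,-265,-101,80,0.139,0.952,-0.271],[1,-265,-101,80,0.139,0.952,-0.271],[1,-265,-101,80,0.139,0.952,-0.271],[1,-265,-101,80,0.139,0.952,-0.271],[1,-265,-101,80,0.139,0.952,-0.271],[1,-265,-101,80,0.139,0.952,-0.271],[1,-265,-101,80,0.139,0.952,-0.271],[1,-265,-101,80,0.139,0.952,-0.271],[1,-265,-101,80,0.139,0.952,-0.271]]' 20
python3 -c "
from h import *
plan((-31,-160,35,55),(-31,-112,33,55))
c=imaging.read_camera('scene');a=c['image'][100:280,190:430]
cv2.imwrite('pics/s2.png',cv2.resize(a,None,fx=3.3,fy=3.3,interpolation=2))"
```

```text
time: 1.4
eef_pos: [0.5746, -0.2639, 0.1669]
tcp_rot: [0.528, 0.714, 0.275, -0.369]
contact_force: [-0.0, -0.1, -0.1]
opening: 0.002
finger_force: 0.0
t 1.4 tip in stand [ -29.4 -164.5  158.8] dir [ 0.     0.817 -0.577] F [-0.  -0.1 -0.1]
(-31, -160, 35, 55) [-99.0, -2.0, 75.0] [-0.0, 0.004, 0.003]
(-31, -112, 33, 55) [-73.0, -2.0, 115.0] [-0.0, 0.004, 0.003]
```

View pics/s2.png

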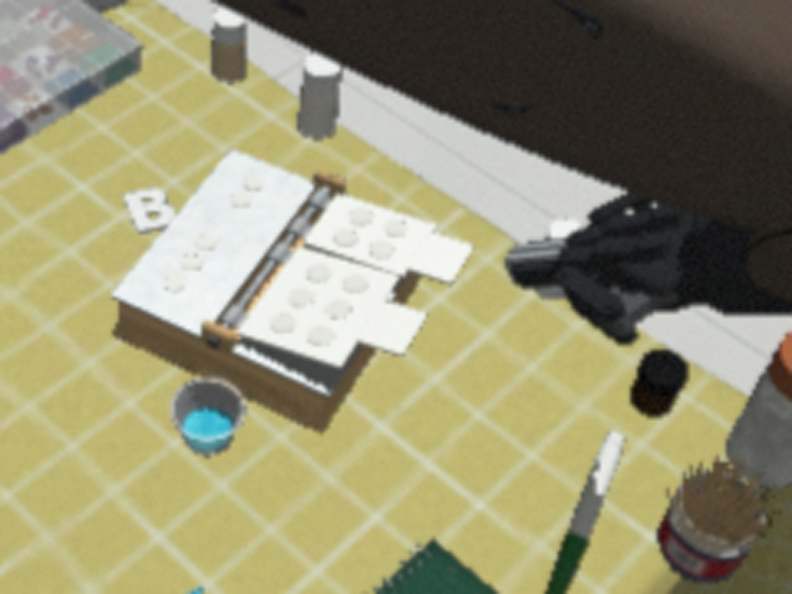

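```bash
python3 -c "
from h import *
c=imaging.read_camera('scene')
for n,u,v,z in[('jar top',662,362,.04),('jar base',652,408,0),('pen end',618,435,.01),('vial top',565,228,.062)]:
  X=ray(c,(190+u/3.3,100+v/3.3),z);print(n,X.round(3),(S.inv().apply(X-[Q[0],Q[1],0])*1e3).round(0))
t=lambda th,x,L=.12:[x,-L*np.cos(th),.052+L*np.sin(th)]
for th in(0,.1,.2):print(((proj(c,S.apply([t(th,-.051),t(th,-.011)])+[Q[0],Q[1],0])-[190,100])*3.3).round(0).tolist())
print(((proj(c,S.apply([t(0,.028),t(0,.068)])+[Q[0],Q[1],0])-[190,100])*3.3).round(0).tolist())
"
```

```text
jar top [ 0.677 -0.328  0.04 ] [  50. -267.   40.]
jar base [ 0.671 -0.336  0.   ] [  42. -273.    0.]
pen end [ 0.628 -0.335  0.01 ] [   1. -259.   10.]
vial top [ 0.709 -0.217  0.062] [ 113. -170.   62.]
[[404.0, 369.0], [429.0, 328.0]]
[[406.0, 357.0], [430.0, 316.0]]
[[405.0, 345.0], [430.0, 304.0]]
[[451.0, 289.0], [473.0, 252.0]]
```

```bash
python3 -m jog '[[1,-50,-2,38,0,0,0],[1,-99,-2,75,0,0,0],[1,-99,-2,75,0,0,0],[1,-99,-2,75,0,0,0],[1,-86,-2,95,0,0,0],[1,-73,-2,115,0,0,0],[1,-73,-2,115,0,0,0],[1,-73,-2,115,0,0,0]]'
python3 -c "
from h import *
plan((-31,-110,62,55),(-31,-105,85,50),(-31,-95,105,45),(-31,-80,125,40))
c=imaging.read_camera('side');a=c['image'][120:250,180:380]
cv2.imwrite('pics/s3.png',cv2.resize(a,None,fx=4,fy=4,interpolation=2))"
```

```text
time: 2.3
eef_pos: [0.5582, -0.2161, 0.0416]
tcp_rot: [0.529, 0.713, 0.275, -0.368]
contact_force: [0.3, -0.1, -0.1]
opening: 0.004
finger_force: 0.0
t 2.3 tip in stand [ -31.3 -113.9   33.5] dir [ 0.001  0.817 -0.577] F [ 0.2 -0.2 -0.1]
(-31, -110, 62, 55) [25.0, 0.0, -13.0] [0.001, 0.004, 0.003]
(-31, -105, 85, 50) [48.0, 1.0, -22.0] [0.001, -0.083, 0.003]
(-31, -95, 105, 45) [72.0, 1.0, -26.0] [0.002, -0.171, 0.003]
(-31, -80, 125, 40) [98.0, 1.0, -25.0] [0.002, -0.258, 0.003]
```

View pics/s3.png

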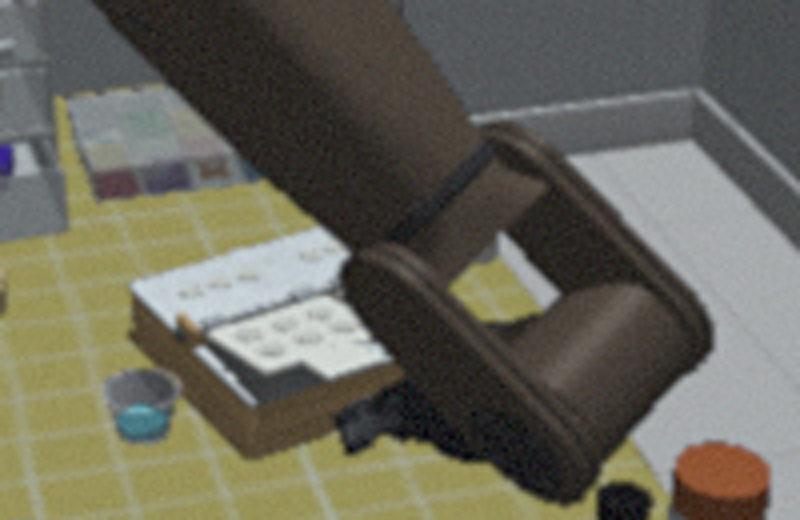

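```bash
cat >> h.py <<'E'
def T(th,r=102):
    t=np.radians(th);a=55 if th<80 else max(0,135-th)
    ar=np.radians(a);u=np.array([-np.cos(t),np.sin(t)]);n=np.array([-np.sin(t),-np.cos(t)])
    if th<35: c=[0,52]+120*u+2*n+18*np.array([np.sin(ar),-np.cos(ar)])
    else: c=[0,52]+r*u+2*n
    p=c-11*np.array([np.cos(ar),np.sin(ar)])
    return (-31,round(p[0],1),round(p[1],1),a)
E
python3 -c "
from h import *
plan(*[T(t) for t in (0,7,14,20,26,32,38,45,52,60)])"
```

```text
t 2.35 tip in stand [ -31.4 -114.5   33.3] dir [ 0.002  0.817 -0.577] F [-0.5 -0.4 -0.3]
(-31, np.float64(-111.6), np.float64(30.7), 55) [-1.0, 0.0, 4.0] [0.002, 0.004, 0.003]
(-31, np.float64(-110.9), np.float64(45.3), 55) [12.0, 0.0, -4.0] [0.002, 0.004, 0.003]
(-31, np.float64(-108.5), np.float64(59.8), 55) [25.0, 0.0, -10.0] [0.002, 0.004, 0.003]
(-31, np.float64(-105.0), np.float64(71.8), 55) [37.0, 1.0, -14.0] [0.002, 0.004, 0.003]
(-31, np.float64(-100.3), np.float64(83.5), 55) [49.0, 1.0, -17.0] [0.002, 0.004, 0.003]
(-31, np.float64(-94.4), np.float64(94.6), 55) [62.0, 1.0, -19.0] [0.002, 0.004, 0.003]
(-31, np.float64(-87.9), np.float64(104.2), 55) [73.0, 1.0, -19.0] [0.002, 0.004, 0.003]
(-31, np.float64(-79.8), np.float64(113.7), 55) [86.0, 1.0, -18.0] [0.002, 0.004, 0.003]
(-31, np.float64(-70.7), np.float64(122.1), 55) [98.0, 1.0, -15.0] [0.002, 0.004, 0.003]
(-31, np.float64(-59.0), np.float64(130.3), 55) [111.0, 1.0, -11.0] [0.002, 0.004, 0.003]
```

```bash
python3 -m jog '[[1,6,0,0,0,0,0],[1,12,0,-4,0,0,0],[1,19,0,-7,0,0,0],[1,25,0,-10,0,0,0],[1,37,0,-14,0,0,0],[1,43,0,-16,0,0,0],[1,49,0,-17,0,0,0],[1,55,0,-18,0,0,0],[1,62,0,-19,0,0,0],[1,67,0,-19,0,0,0],[1,73,0,-19,0,0,0],[1,73,0,-19,0,0,0]]'
python3 -c "
from h import *
plan(*[T(t) for t in (45,52,60,68,76,84,90,96)])
c=imaging.read_camera('scene');a=c['image'][100:280,190:430]
cv2.imwrite('pics/s4.png',cv2.resize(a,None,fx=3.3,fy=3.3,interpolation=2))"
```

```text
time: 3.55
eef_pos: [0.5494, -0.1898, 0.111]
tcp_rot: [0.528, 0.713, 0.276, -0.37]
contact_force: [-0.5, -0.3, 0.4]
opening: 0.001
finger_force: 0.0
t 3.55 tip in stand [-32.2 -86.2 102.9] dir [ 0.     0.819 -0.574] F [-0.6 -0.2  0.4]
(-31, np.float64(-79.8), np.float64(113.7), 55) [12.0, 1.0, -1.0] [0.0, 0.001, 0.002]
(-31, np.float64(-70.7), np.float64(122.1), 55) [25.0, 1.0, 2.0] [0.0, 0.001, 0.002]
(-31, np.float64(-59.0), np.float64(130.3), 55) [38.0, 1.0, 7.0] [0.0, 0.001, 0.002]
(-31, np.float64(-46.4), np.float64(136.8), 55) [51.0, 1.0, 13.0] [0.0, 0.001, 0.002]
(-31, np.float64(-32.9), np.float64(141.5), 55) [62.0, 1.0, 21.0] [0.0, 0.001, 0.002]
(-31, np.float64(-19.6), np.float64(144.7), 51) [73.0, 1.0, 31.0] [0.0, -0.069, 0.002]
(-31, np.float64(-9.8), np.float64(146.2), 45) [82.0, 1.0, 38.0] [0.001, -0.174, 0.002]
(-31, np.float64(0.1), np.float64(146.7), 39) [89.0, 1.0, 46.0] [0.001, -0.279, 0.002]
```

View pics/s4.png

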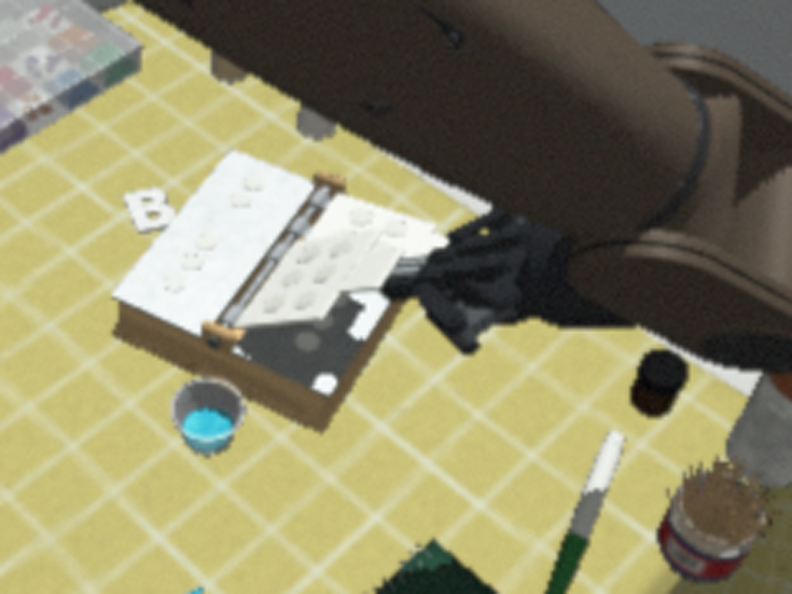

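The wide leaf is up at about 35–40° on the fingertip (tab near pixel 395,265). The narrow leaf is still flat and the stand hasn't moved. Continuing.

```bash
python3 -m jog '[[1,12,1,-1,0,0,0],[1,25,1,2,0,0,0],[1,38,1,7,0,0,0],[1,51,1,13,0,0,0],[1,57,1,17,0,0,0],[1,62,1,21,0,0,0],[1,68,1,26,0,-0.035,0],[1,73,1,31,0,-0.07,0],[1,78,1,35,0,-0.12,0],[1,82,1,38,0,-0.174,0],[1,89,1,46,0,-0.28,0],[1,89,1,46,0,-0.28,0]]'
python3 -c "
from h import *
plan(*[T(t) for t in (102,108,114,120,126,132,138,144)])
c=imaging.read_camera('scene');a=c['image'][100:280,190:430]
cv2.imwrite('pics/s5.png',cv2.resize(a,None,fx=3.3,fy=3.3,interpolation=2))"
```

```text
time: 4.8
eef_pos: [0.5246, -0.1031, 0.1584]
tcp_rot: [0.561, 0.758, 0.199, -0.265]
contact_force: [0.4, 0.2, 0.6]
opening: 0.003
finger_force: 0.0
t 4.8 tip in stand [-30.9   1.3 147.5] dir [ 0.001  0.626 -0.78 ] F [0.5 0.1 0.6]
(-31, np.float64(10.0), np.float64(146.2), 33) [7.0, -0.0, 7.0] [0.001, -0.1, 0.004]
(-31, np.float64(19.8), np.float64(144.6), 27) [15.0, -0.0, 14.0] [0.002, -0.205, 0.004]
(-31, np.float64(29.4), np.float64(142.1), 21) [23.0, -0.0, 22.0] [0.002, -0.31, 0.004]
(-31, np.float64(38.6), np.float64(138.5), 15) [29.0, 0.0, 32.0] [0.002, -0.414, 0.004]
(-31, np.float64(47.5), np.float64(134.0), 9) [35.0, 0.0, 41.0] [0.002, -0.519, 0.004]
(-31, np.float64(55.8), np.float64(128.6), 3) [39.0, 0.0, 52.0] [0.003, -0.624, 0.004]
(-31, np.float64(63.5), np.float64(121.7), 0) [41.0, 0.0, 62.0] [0.003, -0.676, 0.004]
(-31, np.float64(70.3), np.float64(113.6), 0) [41.0, 0.0, 73.0] [0.003, -0.676, 0.004]
```

View pics/s5.png

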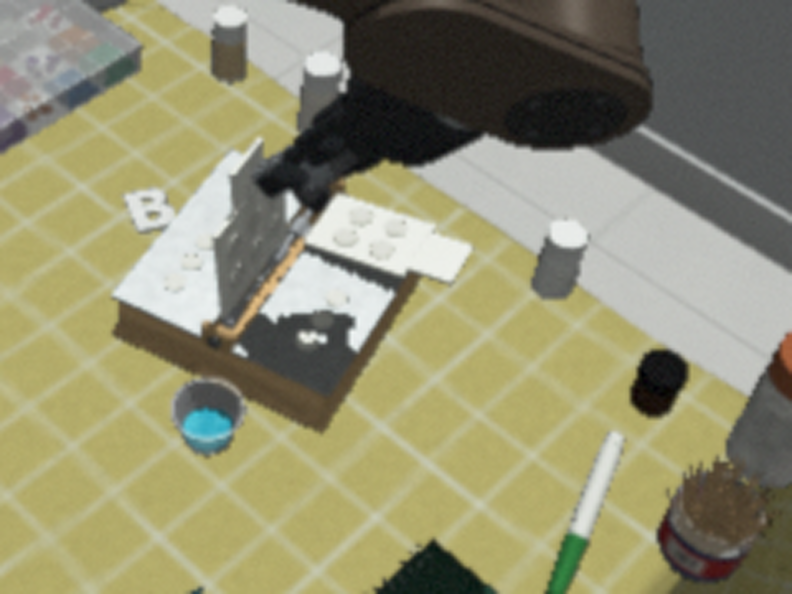

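The leaf now stands just past upright (about 96°), and everything else is in place. Continuing over.

```bash
python3 -m jog '[[1,7,0,7,0,-0.1,0],[1,15,0,14,0,-0.205,0],[1,23,0,22,0,-0.31,0],[1,29,0,32,0,-0.414,0],[1,35,0,41,0,-0.519,0],[1,39,0,52,0,-0.624,0],[1,41,0,62,0,-0.676,0],[1,41,0,73,0,-0.676,0],[1,41,0,73,0,-0.676,0]]'
python3 -c "
from h import *
plan(*[T(t) for t in (150,155,160,165,170,174,177,178.5)])"
```

```text
time: 5.75
eef_pos: [0.501, -0.0298, 0.1237]
tcp_rot: [0.596, 0.803, 0.001, -0.003]
contact_force: [-0.7, -0.2, 0.2]
opening: 0.0
finger_force: 0.0
t 5.75 tip in stand [-32.4  69.6 109.7] dir [-0.002  0.007 -1.   ] F [-0.7  0.   0.2]
(-31, np.float64(76.3), np.float64(104.7), 0) [7.0, 1.0, 5.0] [-0.002, -0.007, 0.001]
(-31, np.float64(80.6), np.float64(96.9), 0) [11.0, 1.0, 13.0] [-0.002, -0.007, 0.001]
(-31, np.float64(84.2), np.float64(88.8), 0) [15.0, 1.0, 21.0] [-0.002, -0.007, 0.001]
(-31, np.float64(87.0), np.float64(80.3), 0) [17.0, 1.0, 29.0] [-0.002, -0.007, 0.001]
(-31, np.float64(89.1), np.float64(71.7), 0) [19.0, 1.0, 38.0] [-0.002, -0.007, 0.001]
(-31, np.float64(90.2), np.float64(64.7), 0) [20.0, 1.0, 45.0] [-0.002, -0.007, 0.001]
(-31, np.float64(90.8), np.float64(59.3), 0) [21.0, 1.0, 51.0] [-0.002, -0.007, 0.001]
(-31, np.float64(90.9), np.float64(56.7), 0) [21.0, 1.0, 53.0] [-0.002, -0.007, 0.001]
```

```bash
python3 -m jog '[[1,7,0,5,0,0,0],[1,11,0,13,0,0,0],[1,15,0,21,0,0,0],[1,17,0,29,0,0,0],[1,18,0,34,0,0,0],[1,19,0,38,0,0,0],[1,20,0,42,0,0,0],[1,20,0,45,0,0,0],[1,20,0,47,0,0,0],[1,20,0,47,0,0,0]]'
python3 -c "
from h import *
plan((-31,91,57,0))"
```

```text
time: 6.75
eef_pos: [0.4965, -0.0113, 0.0784]
tcp_rot: [0.596, 0.803, 0.001, -0.001]
contact_force: [-0.2, 0.9, -0.4]
opening: 0.001
finger_force: 0.0
t 6.75 tip in stand [-31.3  88.5  64.4] dir [ 0.001  0.003 -1.   ] F [ 0.1  0.9 -0.4]
(-31, 91, 57, 0) [2.0, 0.0, 7.0] [0.001, -0.003, 0.0]
```

```bash
python3 -m jog '[[1,0,0,2,0,0,0],[1,0,0,4,0,0,0],[1,0,0,5,0,0,0],[1,0,0,6,0,0,0],[1,0,0,7,0,0,0],[1,0,0,8,0,0,0],[1,0,0,8,0,0,0]]'
python3 -c "
from h import *
plan((-31,91,56,0))
c=imaging.read_camera('scene');a=c['image'][100:280,190:430]
cv2.imwrite('pics/s6.png',cv2.resize(a,None,fx=3.3,fy=3.3,interpolation=2))"
```

```text
time: 7.45
eef_pos: [0.4964, -0.0113, 0.0704]
tcp_rot: [0.596, 0.803, 0.001, -0.001]
contact_force: [-1.2, -0.6, 0.1]
opening: 0.001
finger_force: 0.0
t 7.45 tip in stand [-31.3  88.6  56.4] dir [ 0.001  0.003 -1.   ] F [-1.3 -0.2  0.1]
(-31, 91, 56, 0) [2.0, 0.0, 0.0] [0.001, -0.003, 0.0]
```

View pics/s6.png

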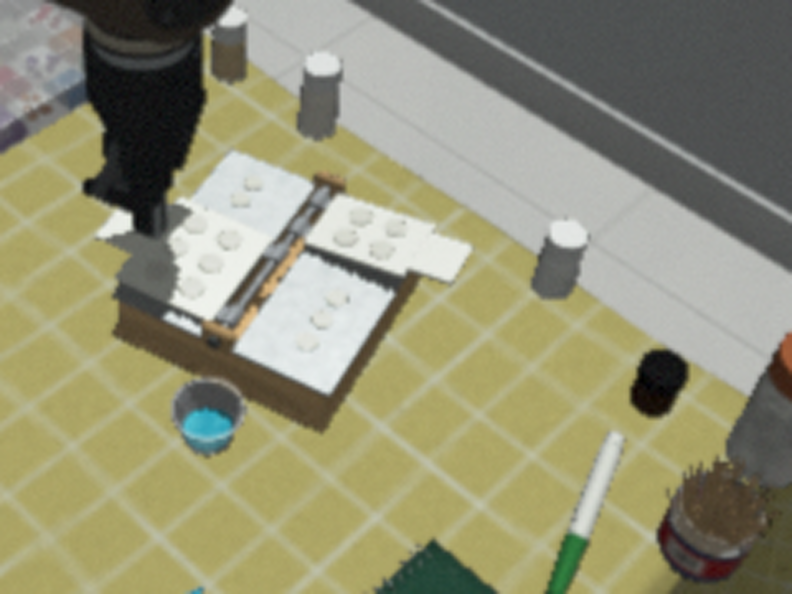

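```bash
python3 -m jog '[[1,0,0,1,0,0,0],[1,0,0,1,0,0,0],[1,0,0,-10,0,0,0],[1,0,0,-40,0,0,0],[1,0,0,-80,0,0,0],[1,0,0,-120,0,0,0],[1,0,0,-140,0,0,0],[1,0,0,-140,0,0,0],[1,0,0,-140,0,0,0]]'
python3 -c "
from h import *
plan()
c=imaging.read_camera('scene');a=c['image'][100:280,190:430]
t=lambda th,x,L=.12:[x,-L*np.cos(th),.052+L*np.sin(th)]
for th in(3.14,3.04,2.94):print(th,((proj(c,S.apply([t(th,-.051),t(th,-.011)])+[Q[0],Q[1],0])-[190,100])*3.3).round(0).tolist())
cv2.imwrite('pics/s7.png',cv2.resize(a,None,fx=3.3,fy=3.3,interpolation=2))"
```

```text
time: 8.4
eef_pos: [0.4963, -0.0117, 0.2108]
tcp_rot: [0.596, 0.803, 0.002, -0.0]
contact_force: [-0.2, 0.6, -0.5]
opening: 0.001
finger_force: 0.0
t 8.4 tip in stand [-31.6  88.2 196.8] dir [ 0.002  0.003 -1.   ] F [-0.   0.7 -0.5]
3.14 [[96.0, 235.0], [126.0, 200.0]]
3.04 [[96.0, 224.0], [126.0, 189.0]]
2.94 [[97.0, 213.0], [127.0, 178.0]]
```

View pics/s7.png

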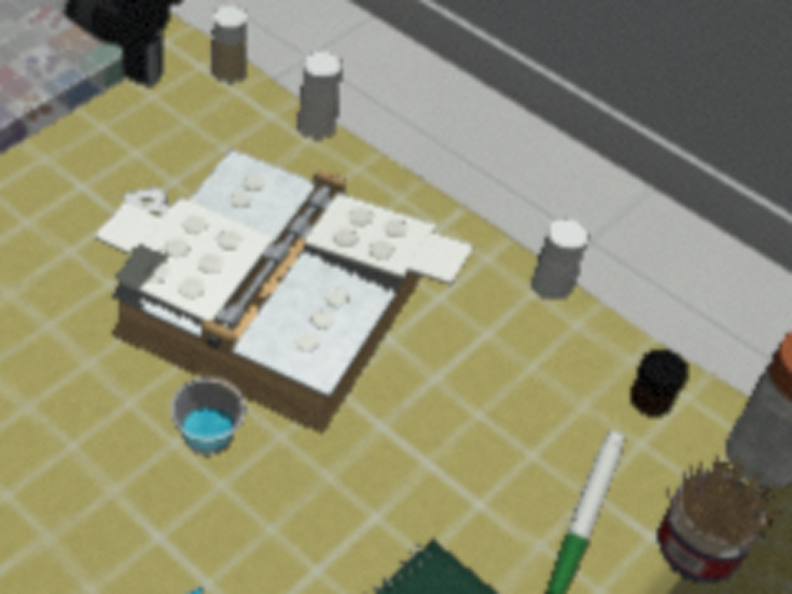

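The tab corners, near (97,236) and (126,203), match the predicted position for a flat leaf. The robot is clear and the bystanders haven't moved.

```bash
python3 -c "
from plant import workorder
print(workorder.sign_off())"
```

```text
the job is handed in; nothing more can be done
None
```

The wide leaf now lies flat on the other side, and the last picture shows the narrow leaf, the stand and the visible bystanders where they were; the job is handed in, but sign-off returned no verdict.

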